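# Shut the saddle clamp on the bench filter

## Task

The right-hand saddle clamp on the bench filter has been left open after the cartridge change. Swing its hinged half down over the filter tube until it is fully shut, without slamming it, then swing the bolt up into the slot of the shut half until it stands upright, fully home; I will tighten the nut myself. Let go and leave it like that, without knocking the return line above or moving the things lying about.

Things in the scene. Friction and masses are not known exactly. Their poses are not given: they have to be found in the camera images.
- rig: Fixed bench filter rig: white base plate (235 x 520 mm) and a level stainless tube (38 mm diameter) in two blue cast saddle clamps. Origin on the bench straight below the middle of the open, right-hand clamp; x across the tube, away from the robot, y along the tube to the left, z up. Tube axis at x = 0, z = 115 mm. Clamp bolts are on the robot's side, hinges on the far side.
- shut_clamp (a point): The neighbouring clamp, on the tube axis at y = +170 mm of the rig, already shut and bolted, needs nothing: it shows how the open one must end up, except that its nut is tightened down.
- half (a joint): Hinge angle of the open clamp's upper half, rad: 0 = fully shut on the tube, grows as it opens up and away from the robot. Starts at 2.0 to 2.3, leaning back past upright; stop at 2.45. The hinge is stiff: the half stays wherever it is left, and about 3 N at the ear moves it.
- half_ear (a point): Middle of the blue fork ear of the hinged half (moves with it), the place to hold it; ear 34 mm wide along the tube, 12 mm thick, 34 mm long, with a 14 mm slot open at its outer end. 81 mm from the hinge axis towards the ear's outer end (9 mm short of that end) and 8 mm to the outer side; when shut at x = -45, y = 0, z = 123 mm of the rig. Free for 60 mm either side along the tube.
- half_hinge (a point): Middle of the hinge axis of the upper half, fixed: x = +36, y = 0, z = 115 mm in the rig's frame; the axis is parallel to the tube.
- bolt (a joint): Angle of the open clamp's swing bolt, rad: 0 = upright in the slot, fully home on its stop; grows as it swings down towards the robot, pi/2 = level. Starts at 1.2 to 1.8; stop at 2.0. The pivot is stiff: the bolt stays wherever it is left, and about 2 N at the nut moves it. If it is put up before the half is shut, its washer keeps the half from shutting.
- bolt_nut (a point): Centre of the brass hand nut on the swing bolt (moves with it), 58 mm from the bolt's pivot: knurled, 22 mm diameter, 18 mm long along the bolt, with a 24 mm washer on its pivot side; the 10 mm bolt ends 20 mm beyond this point. The nut is backed off and neither turns nor slides; with the bolt upright in the shut clamp its washer is 18 mm above the ear's upper face.
- bolt_pivot (a point): Middle of the swing bolt's pivot axis, fixed: x = -44, y = 0, z = 101 mm in the rig's frame; the axis is parallel to the tube.
- return_line_mid (a point): On the axis of the fixed return line (19 mm tube), parallel to the filter tube, above and behind the open clamp: x = +105, y = 0, z = 260 mm of the rig. It runs from y = -132 to +337 mm and comes down to the base plate at both ends. The opened half leans back beneath it: a hand coming straight down on the ear meets the line, so come in tilted from the robot's side.
- wash_bottle_center (a point): Bystander: white wash bottle with blue cap and thin bent spout, 68 mm diameter, 195 mm tall; point on its axis 70 mm above the bench.
- beaker_center (a point): Bystander: empty white plastic beaker, 76 mm diameter, 95 mm tall; point at its centre.
- spanner: Bystander: steel open-ended spanner, 170 mm long, lying flat on the bench; origin under its middle, x along it.

How it is judged:
By the outcome, as a careful person would: the job done as asked, in the order asked, and still so for the second after the job is handed in, with the robot touching nothing.
It also fails if it takes over 51 s, if anything falls off the work surface, if the arm or the gripper's body presses on something with over 40 N, if the wrist force passes 120 N, or if a joint passes its speed limit or range.

## Robot

A 6-joint arm with a two-finger parallel gripper is mounted at the origin on the work surface. World frame = base frame: x ahead of the robot, y to its left, z up, the work surface at z = 0. Lengths are in m, angles in degrees, forces in N, time in s.
With the tool pointing down it reaches from about 0.35 to 0.875 m from the base axis. Payload 4.2 kg.
Tool frame: the origin (TCP) lies between the finger pads; the fingertips stand 25 mm ahead of it and the grasp point (between the pads) lies 6 mm ahead of it (r.tips_ahead is the distance from the TCP to the fingertips, in m); z points along the fingers, y is the direction in which the jaws open and shut (so a half turn about z gives the same grasp; the last joint's range is limited). The gripper opens to 87 mm and grips with 3 to 60 N. Pads are 19 mm wide; open, the fingers measure 117 mm over their backs; the gripper's body (75 mm by 190 mm) begins 51 mm behind the grasp point.
Start: joints at [83.858, 22.042, 0.453, 0, -68.411, -14.817], TCP at [0.224, 0.584, 0.248] pointing down, gripper open.
Joint ranges: [-179.83, 179.83], [-69.29, 118.12], [-61.27, 80.66], [-181.25, 117.63], [-171.15, -9.14], [-177.46, 177.46]. Speed limits (degrees/s): [159.86, 159.86, 180, 180, 180, 180].

## Interface

Orientations are given as a 3x3 rotation matrix whose columns are the frame's x, y, z axes.
In Python, from station import r, vision, finish_job gives the robot as it stands.
- The arm moves only by the shell command python3 -m jog 'ROWS'. ROWS is a JSON object of lists of equal length, an entry for each row: "rot": the turn, a rotation vector about the world's x, y, z in degrees, a list of three; "delta_pos": the shift along the world's x, y, z in mm, a list of three; "grip": the opening in per cent of the stroke, from 0 (shut) to 100 (fully open). A call has 1 to 10 rows; each row shifts and turns the commanded pose from where the row before left it; what a row does not reach is not made up. A row lasts 1/12 s, in which the tool goes at most 41.7 mm and 7.16 degrees, less where a joint would pass 70% of its speed; a pose out of reach is approached as far as the arm can. A call with a gripper value outside its range is refused whole. The fingers move at their own pace and stop on an object; the grip force is fixed at half the most. Time passes only in rows, so rows that do not move let the fingers close. It gives the time, the measured TCP pose, the force and the opening at its end, in the units of the state.
- r.sense(): the state, without advancing time (a new reading comes with each control period).
- vision.capture(name): name is "side" or "top" or "wrist"; returns a dict with "frame" (480x640x3 uint8, red, green, blue), "K" (3x3 intrinsics, pixels), "xyz" and "orientation" of the camera in the world. Camera axes: x right, y up, looking along -z (the intrinsics and any distortion apply to the point x, -y, -z); pixel columns grow to the right and rows downward; lengths in m; the calibration is good to about 2 mm. The wrist camera is an equidistant fisheye: a pixel r from the principal point sees the ray r / f radians off the axis. A picture is of the moment at which its call begins. There is no depth.
- finish_job(): hands the job in, once; it reports no verdict.
The state is a dict: "time_s": time; "joints": joint angles; "joint_velocities": joint speeds; "effort": joint torques, N m; "tcp_pos": TCP position; "ee_rot": TCP orientation; "wrist_force": force on the tool from outside, world axes, zero at the start; "moment": the same for the moment, N m; "gripper_width": opening from 0.0 (shut) to 1.0 (fully open).
Only numpy, scipy, OpenCV 4.12 (cv2) and the standard library are available. Lean on these libraries where they do the work, as an engineer would, in place of code of your own. Each camera call takes 0.05 s, during which the arm holds its last target. There are 200 camera calls.

## Working session

There is one attempt and no reset: what is moved stays moved. The work goes in short steps, Python scripts to look and compute and a shell command to move; the robot and the scene stay as the last step left them, time stands still between calls to the robot, and variables do not carry over. Pictures are saved under pics/ and viewed, about 8 in all and at most 12, crops included, and the job is handed in when it is done.

```bash
ls; mkdir -p pics; python3 - <<'E'
from station import r, vision
import cv2,pickle
d={}
for n in ["side","top","wrist"]:
    c=vision.capture(n); d[n]=c; cv2.imwrite(f"pics/{n}0.png",c["frame"][:,:,::-1]); print(n,c["K"],c["xyz"],c["orientation"])
    
pickle.dump(d,open("c0.pkl","wb"))
s=r.sense();print(s)
E
```

```text
pics
side [[551.61496129   0.         327.97013867]
 [  0.         551.61496129 237.12137423]
 [  0.           0.           1.        ]] [0.19017392 0.51543576 0.9794923 ] [[-0.84337654  0.41921495 -0.3361173 ]
 [-0.53731428 -0.65441962  0.53200406]
 [ 0.0030623   0.62928037  0.77717234]]
top [[514.33754658   0.         310.68052311]
 [  0.         514.33754658 230.19329859]
 [  0.           0.           1.        ]] [ 0.42461756 -0.01240964  1.02709582] [[ 0.00962427  0.98960326 -0.1435018 ]
 [-0.99990914  0.01087872  0.00795962]
 [ 0.00943798  0.14341216  0.98961805]]
wrist [[371.64829954   0.         319.01383781]
 [  0.         371.64829954 237.00253189]
 [  0.           0.           1.        ]] [0.29649527 0.55593902 0.3838849 ] [[-3.58529219e-01  8.94270184e-01  2.67838828e-01]
 [-9.33518285e-01 -3.43652342e-01 -1.02209000e-01]
 [ 6.40979207e-04 -2.86677356e-01  9.58026974e-01]]
{'time_s': 0.15, 'joints': array([ 8.38573937e+01,  2.20805185e+01,  3.97753151e-01, -1.84405535e-02,
       -6.84116984e+01, -1.48170234e+01]), 'joint_velocities': array([ 0.02581646, -0.11796633,  0.22020922,  0.05562501,  0.02328436,
       -0.05024058]), 'effort': array([ 4.42677119e-04, -3.91051555e+01,  1.87586117e+01,  4.22226816e+00,
        1.24082953e-02, -1.35502332e-04]), 'tcp_pos': array([0.22340993, 0.58326618, 0.24671757]), 'ee_rot': array([[ 9.33790276e-01, -3.57820480e-01, -4.73967890e-04],
       [-3.57820769e-01, -9.33788902e-01, -1.60719530e-03],
       [ 1.32501437e-04,  1.67037889e-03, -9.99998596e-01]]), 'wrist_force': array([ 0.15146173, -0.02826283,  0.27905077]), 'moment': array([0.02094962, 0.01959771, 0.00188921]), 'gripper_width': 1.0013393006085485}
```

View pics/side0.png

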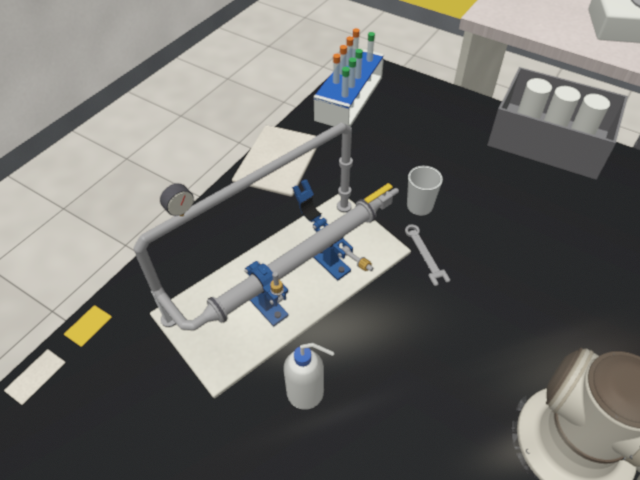

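View pics/top0.png

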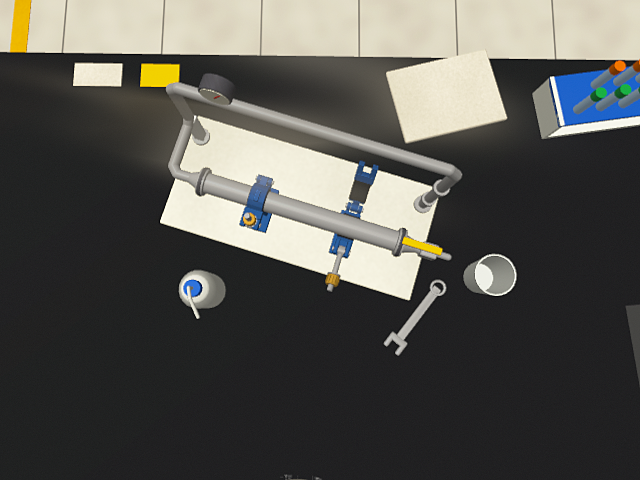

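The side view shows the open half at about (302,192) and the nut at (364,264). In the top view they are at about (367,172) and (332,281). I'll enlarge both regions.

```bash
python3 - <<'E'
import cv2,pickle,numpy as np
d=pickle.load(open("c0.pkl","rb"))
def crop(n,x,y,w,h,k):
    im=cv2.resize(d[n]["frame"][y:y+h,x:x+w,::-1],None,fx=k,fy=k,interpolation=cv2.INTER_CUBIC)
    for i in range(0,w,10):
        cv2.line(im,(i*k,0),(i*k,6),(0,255,255),1)
        if i%20==0: cv2.putText(im,str(x+i),(i*k,16),0,.38,(0,255,255),1)
    for i in range(10,h,10):
        cv2.line(im,(0,i*k),(6,i*k),(0,255,255),1)
        if i%20==0: cv2.putText(im,str(y+i),(8,i*k+4),0,.38,(0,255,255),1)
    return im
a=crop("side",240,170,140,150,4)[:600,:560]
cv2.imwrite("pics/sc.png",cv2.resize(crop("side",240,175,140,105,5),None,fx=1,fy=1))
cv2.imwrite("pics/tc.png",crop("top",230,155,150,145,4))
E
```

```text
(no output)
```

View pics/sc.png

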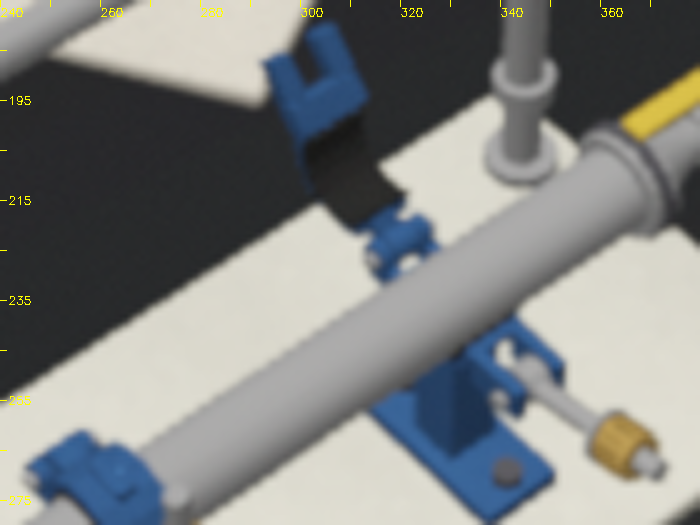

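View pics/tc.png

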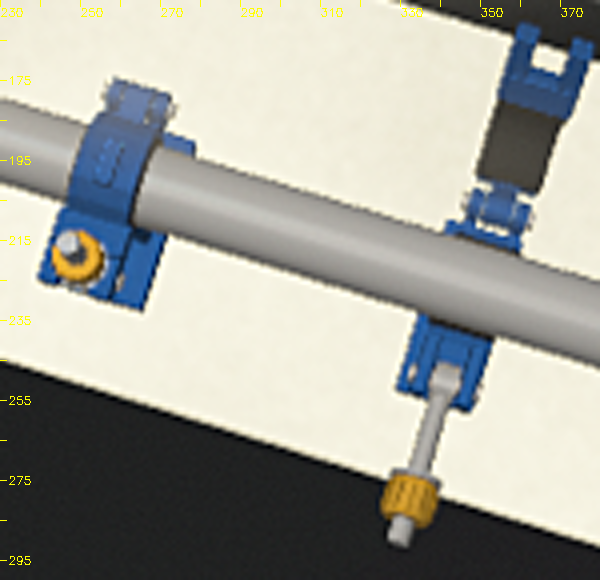

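```bash
cat >rig.py <<'E'
import numpy as np, pickle
from scipy.optimize import least_squares
d=pickle.load(open("c0.pkl","rb"))
def proj(c,P):
    p=np.asarray(c["orientation"]).T@(P-c["xyz"]); K=c["K"]
    return np.array([K[0,2]+K[0,0]*p[0]/-p[2],K[1,2]-K[1,1]*p[1]/-p[2]])
def half(t,a,h): return np.array([.036-a*np.cos(t)+h*np.sin(t),0,.115+a*np.sin(t)+h*np.cos(t)])
def bolt(b,l): return np.array([-.044-l*np.sin(b),0,.101+l*np.cos(b)])
def Rz(y): return np.array([[np.cos(y),-np.sin(y),0],[np.sin(y),np.cos(y),0],[0,0,1]])
def W(q,P): return Rz(q[2])@P+np.array([q[0],q[1],0])
E
python3 - <<'E'
from rig import *
obs=[("side","tip",370.4,268.2),("side","nut",364.4,263.8),("side","hin",320.4,225),("side","ear",300.2,184.4),("side","piv",345.5,250),
("top","tip",330,288),("top","nut",332.5,280),("top","hin",355,206.2),("top","ear",368.8,164.8),("top","sh",247,215.7),("top","shh",265,180),("top","piv",341.2,249.5)]
def pts(q): return dict(tip=bolt(q[4],.078),nut=bolt(q[4],.058),hin=half(0,0,0),piv=bolt(0,0),ear=half(q[3],.09,.008),sh=np.array([-.044,.17,.179]),shh=half(0,0,0)+[0,.17,0])
def res(q):
    p=pts(q); return np.concatenate([proj(d[n],W(q,p[k]))-[u,v] for n,k,u,v in obs])
s=least_squares(res,[.45,-.06,-.25,2.15,1.5],loss="soft_l1")
q=s.x;print(q,np.degrees(q[2:]))
for o,e in zip(obs,res(q).reshape(-1,2)):print(o[:2],e.round(1))
np.save("q.npy",q)
for k,v in pts(q).items():print(k,W(q,v).round(4))
print(W(q,half(q[3],.081,.008)),W(q,np.array([.105,0,.26])))
E
```

```text
[ 0.56531507 -0.08833923 -0.29083666  2.24468765  1.33362617] [-16.66371309 128.61112875  76.41115114]
('side', 'tip') [ 1.2 -0.1]
('side', 'nut') [ 0.1 -0.4]
('side', 'hin') [-1.2 -2.2]
('side', 'ear') [-1.3 -0.4]
('side', 'piv') [-0.6  0.2]
('top', 'tip') [-0.4  2. ]
('top', 'nut') [ 0.2 -0.5]
('top', 'hin') [-0.4  0.9]
('top', 'ear') [-0.1  0.6]
('top', 'sh') [ 0.2 -0.6]
('top', 'shh') [-0.  -0.3]
('top', 'piv') [0.1 0.6]
tip [ 0.4505 -0.054   0.1193]
nut [ 0.4692 -0.0596  0.1146]
hin [ 0.5998 -0.0987  0.115 ]
piv [ 0.5232 -0.0757  0.101 ]
ear [ 0.6596 -0.1166  0.1803]
sh [0.5719 0.0871 0.179 ]
shh [0.6486 0.0642 0.115 ]
[ 0.6542157  -0.11494933  0.17330109] [ 0.66590552 -0.11844838  0.26      ]
```

```bash
python3 -m jog '{"delta_pos":[[0,0,30],[0,-10,30],[10,-20,20],[17,-33,0],[17,-34,0],[17,-34,0],[17,-34,0],[17,-34,0],[17,-34,0],[17,-34,0]],"rot":[[0,0,4.3],[0,0,0],[0,0,0],[0,0,0],[0,0,0],[0,0,0],[0,0,0],[0,0,0],[0,0,0],[0,0,0]],"grip":[100,62,62,62,62,62,62,62,62,62]}'
python3 -m jog '{"delta_pos":[[17,-34,0],[17,-34,0],[17,-34,0],[17,-34,0],[17,-34,0],[17,-34,0],[17,-34,0],[17,-34,0],[17,-34,0],[17,-34,0]],"rot":[[-1.8,-6,0],[-1.8,-6,0],[-1.8,-6,0],[-1.8,-6,0],[-1.8,-6,0],[-1.8,-6,0],[-1.8,-6,0],[-1.8,-6,0],[0,0,0],[0,0,0]],"grip":[62,62,62,62,62,62,62,62,62,62]}'
python3 -m jog '{"delta_pos":[[17,-30,-20],[17,-30,-26],[5,-2,-26],[0,0,0],[0,0,0]],"rot":[[0,0,0],[0,0,0],[0,0,0],[0,0,0],[0,0,0]],"grip":[62,62,62,62,62]}'
python3 - <<'E'
from station import r, vision
from rig import *
import cv2
q=np.load("q.npy");s=r.sense()
R=Rz(q[2]).T@s["ee_rot"];print(s["time_s"],s["tcp_pos"],"\n",R.round(3), Rz(q[2]).T@(s["tcp_pos"]-[q[0],q[1],0]),s["joints"],s["wrist_force"])
cv2.imwrite("pics/w1.png",vision.capture("wrist")["frame"][:,:,::-1])
E
```

```text
time_s: 0.98
tcp_pos: [0.3527, 0.3147, 0.3274]
ee_rot: [[0.958, -0.286, -0.0], [-0.286, -0.958, -0.0], [-0.0, 0.0, -1.0]]
wrist_force: [0.8, -0.1, 0.4]
gripper_width: 0.627
time_s: 1.82
tcp_pos: [0.513, 0.0049, 0.3342]
ee_rot: [[0.672, -0.295, 0.679], [-0.211, -0.956, -0.206], [0.71, -0.005, -0.705]]
wrist_force: [0.8, 0.9, 0.7]
gripper_width: 0.622
time_s: 2.23
tcp_pos: [0.5415, -0.022, 0.3151]
ee_rot: [[0.654, -0.304, 0.693], [-0.214, -0.953, -0.216], [0.726, -0.007, -0.688]]
wrist_force: [-0.1, 0.1, 1.1]
gripper_width: 0.619
2.2333 [ 0.5415165  -0.0219961   0.31513443] 
 [[ 0.688 -0.018  0.726]
 [-0.018 -1.    -0.009]
 [ 0.726 -0.007 -0.688]] [-0.04182328  0.05673267  0.31513443] [ -2.25467953  -4.92375278 -53.23699846 109.16550279 -11.52919661
 -30.58280998] [-0.13541555  0.13358138  1.13583858]
```

View pics/w1.png

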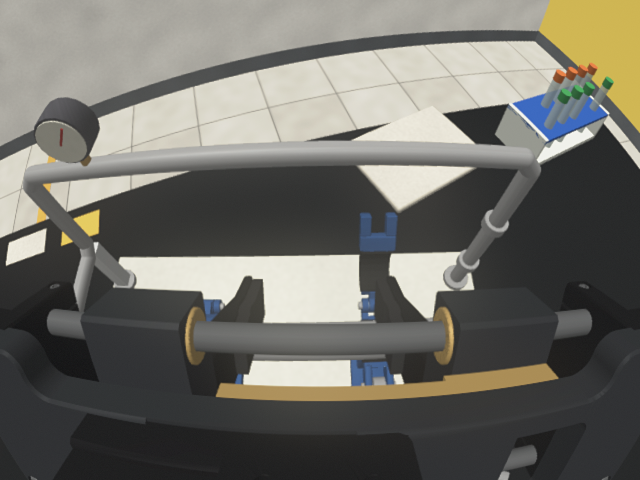

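The wrist picture shows the ear at (378,232), right of the jaw middle, and the line well above it. The arm stopped short because it is near the wrist singularity (j5 about -11). I'll check what kinematics are available.

```bash
python3 - <<'E'
from station import r, vision
print([a for a in dir(r) if not a.startswith('__')]); print(r.sense()["tcp_pos"],r.sense()["joints"],r.tips_ahead)
E
python3 -m jog '{"delta_pos":[[20,-10,-15],[20,-10,-15],[0,0,0]],"rot":[[1.4,4.8,0],[1.4,4.8,0],[0,0,0]],"grip":[62,62,62]}'
python3 -c "
from station import r;s=r.sense();print(s['joints'],s['tcp_pos'],s['ee_rot'])"
```

```text
['PlanningError', 'sense', 'tips_ahead']
[ 0.54152504 -0.0207528   0.3156415 ] [ -2.10916806  -4.96645426 -53.22606263 109.11245344 -11.52408833
 -30.59257637] 0.025
time_s: 2.53
tcp_pos: [0.5651, -0.0304, 0.312]
ee_rot: [[0.691, -0.306, 0.655], [-0.23, -0.952, -0.202], [0.686, -0.011, -0.728]]
wrist_force: [0.4, 1.3, -0.2]
gripper_width: 0.62
[  5.00424595  -1.87865159 -50.11497186  87.53455169 -14.98214015
 -14.89476878] [ 0.56507749 -0.03039412  0.3120241 ] [[ 0.69066115 -0.30603677  0.65523177]
 [-0.23028008 -0.95195087 -0.20189263]
 [ 0.68553501 -0.01144743 -0.72794966]]
```

```bash
cat >kin.py <<'E'
import numpy as np
from scipy.spatial.transform import Rotation as Ro
from scipy.optimize import least_squares
E=lambda a,v:Ro.from_euler(a,v,degrees=True).as_matrix()
def fk(j,k,s4=1,s6=1):
    h,a,b,e,L,d,s,c=k
    B=E('z',j[0]); Rf=B@E('y',j[1]-j[2]); R4=Rf@E('x',s4*j[3]); R5=R4@E('y',-j[4])
    t=np.radians(j[1])
    p=B@[s+a*np.sin(t),0,h+a*np.cos(t)]+Rf@[b,0,e]+R4@[0,d,0]+R5@[L,0,0]
    R=R5@np.array([[0,0,1],[0,1,0],[-1,0,0]])@E('z',s6*j[5]+c)
    return p,R
data=[([83.857,22.08,.398,-.018,-68.412,-14.817],[.2234,.5833,.2467],[[.9338,-.3578,-.0005],[-.3578,-.9338,-.0016],[.0001,.0017,-1]]),
([-2.1092,-4.9665,-53.226,109.112,-11.524,-30.593],[.5415,-.02075,.31564],None),
([5.0042,-1.8787,-50.115,87.5346,-14.9821,-14.8948],[.56508,-.03039,.31202],[[.69066,-.30604,.65523],[-.23028,-.95195,-.20189],[.68554,-.01145,-.72795]]),
([-2.25467953,-4.92375278,-53.23699846,109.16550279,-11.52919661,-30.58280998],[.54152,-.0220,.31513],[[0.654,-0.304,0.693],[-0.214,-0.953,-0.216],[0.726,-0.007,-0.688]])]
def fit(s4,s6):
    def res(k):
        o=[]
        for j,p,R in data:
            P,Q=fk(j,k,s4,s6); o+=list((P-p)*10)
            if R is not None:o+=list((Q-R).ravel())
        return o
    best=None
    for c in (0,90,180,-90):
        for d in(.15,-.15):
            f=least_squares(res,[.3,.4,.4,0,.3,d,0,c],x_scale=[.1]*7+[30])
            if best is None or f.cost<best.cost:best=f
    return best
if __name__=="__main__":
    for s4 in(1,-1):
        for s6 in(1,-1):
            f=fit(s4,s6);print(s4,s6,f.cost,f.x.round(4))
E
python3 kin.py
```

```text
1 1 4.43453629498444 [ -0.6621   0.1196  -0.8143   0.2337  -0.28    -0.1598   1.2287 116.9552]
1 -1 4.491761698625128 [-0.6621  0.1196 -0.8143  0.2337 -0.28   -0.1598  1.2287 52.2443]
-1 1 0.19914991816457694 [ 1.601000e-01  5.652000e-01  4.216000e-01  2.000000e-04  2.814000e-01
 -1.598000e-01  0.000000e+00  3.100747e+02]
-1 -1 3.042114255636576e-07 [ 1.60100e-01  5.65200e-01  4.21600e-01  2.00000e-04  2.81400e-01
 -1.59800e-01  0.00000e+00  2.69996e+02]
```

```bash
cat >ik.py <<'E'
from kin import *
from rig import W,half,bolt,Rz
K=fit(-1,-1).x; q=np.load("q.npy")
lo=np.array([-179.83,-69.29,-61.27,-181.25,-171.15,-177.46])+1;hi=np.array([179.83,118.12,80.66,117.63,-9.14,177.46])-1
def Rt(t):  # tool at tilt t deg (towards rig +x), jaws along tube
    return Rz(q[2])@E('y',-t)@np.diag([1,-1,-1.])
def ik(p,R,j0):
    def res(j):
        P,Q=fk(j,K,-1,-1);return np.r_[(P-p)*10,(Q-R).ravel()]
    return least_squares(res,np.clip(j0,lo+.01,hi-.01),bounds=(lo,hi))
def tcp(pr,R): # grasp point in rig coords
    return W(q,np.asarray(pr))-.006*R[:,2]
E
python3 - <<'E'
from ik import *
seeds=[[0,30,-20,a,-40,b] for a in(0,60,100,-60,-120,-170) for b in(0,90,-90)]
def show(name,g,t,back=0):
    R=Rt(t);p=tcp(g,R)-back*R[:,2]
    S=sorted([ik(p,R,s) for s in seeds],key=lambda f:f.cost)
    out=[]
    for f in S:
        if f.cost<1e-6 and not any(np.allclose(f.x,o,atol=2) for o in out): out.append(f.x)
    print(name,t,back,[list(o.round(0)) for o in out] or ("best",S[0].cost))
g=half(q[3],.081,.008)
for t in(30,35,40,45,50):
    for b in(0,.1): show("ear",g,t,b)
for t in(0,20,40): show("shut",half(0,.081,.008),t); show("nut0",bolt(q[4],.058),t);show("nutup",bolt(0,.058),t)
E
```

```text
ear 30 0 ('best', np.float64(7.935680994557425e-05))
ear 30 0.1 [[np.float64(10.0), np.float64(8.0), np.float64(-33.0), np.float64(31.0), np.float64(-25.0), np.float64(38.0)]]
ear 35 0 ('best', np.float64(0.008439948309263586))
ear 35 0.1 [[np.float64(4.0), np.float64(6.0), np.float64(-43.0), np.float64(58.0), np.float64(-14.0), np.float64(15.0)]]
ear 40 0 ('best', np.float64(0.019649001628686696))
ear 40 0.1 ('best', np.float64(0.004006474709331215))
ear 45 0 ('best', np.float64(0.010881533413988863))
ear 45 0.1 ('best', np.float64(0.01635508501155073))
ear 50 0 ('best', np.float64(0.0034309571387053763))
ear 50 0.1 ('best', np.float64(0.014133160788738797))
shut 0 0 [[np.float64(9.0), np.float64(20.0), np.float64(-22.0), np.float64(-0.0), np.float64(-48.0), np.float64(64.0)]]
nut0 0 0 [[np.float64(13.0), np.float64(16.0), np.float64(-30.0), np.float64(-0.0), np.float64(-44.0), np.float64(61.0)]]
nutup 0 0 [[np.float64(9.0), np.float64(17.0), np.float64(-20.0), np.float64(0.0), np.float64(-53.0), np.float64(64.0)]]
shut 20 0 [[np.float64(10.0), np.float64(12.0), np.float64(-49.0), np.float64(39.0), np.float64(-14.0), np.float64(26.0)]]
nut0 20 0 ('best', np.float64(6.597691217136551e-05))
nutup 20 0 [[np.float64(13.0), np.float64(9.0), np.float64(-43.0), np.float64(26.0), np.float64(-23.0), np.float64(37.0)]]
shut 40 0 ('best', np.float64(0.006373442362276227))
nut0 40 0 ('best', np.float64(0.0038678513992347957))
nutup 40 0 ('best', np.float64(0.014354071900572734))
```

```bash
cat >sol.py <<'E'
from ik import *
rng=np.random.default_rng(0)
def sols(p,R,n=40):
    out=[]
    for hf in(1,-1):
        Rh=R@np.diag([hf,hf,1.])
        for _ in range(n):
            s=np.array([rng.uniform(-50,50),rng.uniform(-30,70),rng.uniform(-60,60),rng.uniform(-180,116),rng.uniform(-120,-10),rng.uniform(-170,170)])
            f=ik(p,Rh,s)
            if f.cost<1e-6 and not any(np.allclose(f.x,o,atol=3) for o in out): out.append(f.x)
    return out
E
python3 - <<'E'
from sol import *
g=half(q[3],.081,.008)
for t in(30,40,50,60,75):
    for b in(0,.1):
        R=Rt(t);print(t,b,[o.round(0).astype(int).tolist() for o in sols(tcp(g,R)-b*R[:,2],R)])
E
```

```text
30 0 []
30 0.1 [[10, 8, -33, 31, -25, 38], [10, 8, -33, 31, -25, -142]]
40 0 []
40 0.1 []
50 0 []
50 0.1 []
60 0 [[-27, 20, -34, -159, -25, -104], [-27, 20, -34, -159, -25, 76]]
60 0.1 [[-27, 6, -37, -146, -16, -118], [-27, 6, -37, -146, -16, 62]]
75 0 [[-29, 28, -44, -166, -57, -94], [-29, 28, -44, -166, -57, 86]]
75 0.1 [[-32, 19, -55, -162, -60, -95], [-32, 19, -55, -162, -60, 85]]
```

```bash
python3 - <<'E'
from ik import *
def clear(g,t):
    t=np.radians(t);return (.105-g[0])*np.cos(t)+(.26-g[2])*np.sin(t)-.0095-.0375
for th in(2.24,2.0,1.7,1.3,.8,.4,0):
    for a,h in((.081,.006),(.074,.003)):
        g=half(th,a,h); row=[]
        for t in(0,10,15,20,24,26,28,30,32):
            R=Rt(t);f=ik(tcp(g,R),R,[10,20,-33,25,-30,40]);
            row.append((t,int(f.x[4]),int(f.x[3]),round(1e3*clear(g,t))) if f.cost<1e-6 else 'x')
        print(th,a,(g*1e3).round(),row)
E
```

```text
2.24 0.081 [ 91.   0. 175.] [(0, -62, 0, -33), (10, -47, 5, -18), (15, -39, 9, -11), (20, -31, 15, -5), (24, -23, 23, 0), (26, -19, 30, 3), (28, -14, 41, 5), 'x', 'x']
2.24 0.074 [ 84.   0. 171.] [(0, -61, 0, -26), (10, -46, 5, -11), (15, -39, 9, -4), (20, -30, 15, 3), (24, -22, 24, 8), (26, -18, 32, 11), (28, -13, 45, 13), 'x', 'x']
2.0 0.081 [ 75.   0. 186.] [(0, -62, 0, -17), (10, -48, 5, -5), (15, -40, 9, 1), (20, -32, 15, 6), (24, -25, 23, 10), (26, -20, 29, 12), (28, -16, 39, 14), (30, -10, 57, 16), 'x']
2.0 0.074 [ 70.   0. 181.] [(0, -61, 0, -12), (10, -47, 5, 2), (15, -39, 9, 8), (20, -31, 15, 13), (24, -23, 24, 18), (26, -19, 31, 20), (28, -14, 43, 21), 'x', 'x']
1.7 0.081 [ 52.   0. 195.] [(0, -62, 0, 6), (10, -48, 5, 16), (15, -40, 9, 21), (20, -32, 15, 25), (24, -25, 24, 28), (26, -21, 30, 29), (28, -16, 39, 30), (30, -11, 56, 31), 'x']
1.7 0.074 [ 49.   0. 188.] [(0, -61, 0, 9), (10, -47, 5, 21), (15, -39, 9, 26), (20, -31, 16, 31), (24, -24, 25, 34), (26, -19, 32, 35), (28, -15, 43, 37), 'x', 'x']
1.3 0.081 [ 20.   0. 195.] [(0, -60, 0, 38), (10, -46, 5, 48), (15, -39,
[... 428 characters left out ...]
x']
0.8 0.074 [-13.   0. 170.] [(0, -55, 0, 71), (10, -41, 6, 85), (15, -34, 12, 91), (20, -25, 21, 95), (24, -17, 36, 98), (26, -13, 50, 99), 'x', 'x', 'x']
0.4 0.081 [-36.   0. 152.] [(0, -52, 0, 94), (10, -38, 7, 111), (15, -30, 14, 117), (20, -21, 27, 123), (24, -12, 51, 126), 'x', 'x', 'x', 'x']
0.4 0.074 [-31.   0. 147.] [(0, -51, 0, 89), (10, -37, 7, 107), (15, -29, 14, 114), (20, -20, 27, 120), (24, -10, 55, 123), 'x', 'x', 'x', 'x']
0 0.081 [-45.   0. 121.] [(0, -47, 0, 103), (10, -32, 8, 125), (15, -24, 17, 134), (20, -13, 40, 141), 'x', 'x', 'x', 'x', 'x']
0 0.074 [-38.   0. 118.] [(0, -47, 0, 96), (10, -32, 8, 118), (15, -24, 17, 128), (20, -13, 41, 136), 'x', 'x', 'x', 'x', 'x']
```

```bash
cat >go.py <<'E'
from ik import *
from station import r
def togo(p,R,lab=""):
    s=r.sense(); dv=(p-s["tcp_pos"])*1e3; rv=Ro.from_matrix(R@s["ee_rot"].T).as_rotvec(degrees=True)
    print(lab,"d",dv.round(1),"rot",rv.round(2),"t",round(s["time_s"],2),"F",s["wrist_force"].round(1),"w",round(s["gripper_width"],3),"j",s["joints"].round(0))
E
python3 - <<'E'
from go import *
R=Rt(26);g=half(q[3],.074,-.004);p=tcp(g,R)
togo(p-.1*R[:,2],R,"pre");print(R[:,2]*100,p)
E
```

```text
pre d [ 31.5 -67.3 -41.4] rot [ 4.5  16.7   1.25] t 2.53 F [ 0.4  1.3 -0.2] w 0.62 j [  5.  -2. -50.  88. -15. -15.]
[ 41.99614417 -12.57046133 -89.87940463] [ 0.63852815 -0.11025367  0.18071244]
```

```bash
python3 -m jog '{"delta_pos":[[0,0,0],[0,-7,0],[6,-15,-4],[6,-15,-10],[10,-15,-14],[10,-15,-14],[0,0,0],[0,0,0]],"rot":[[1.5,5.5,0.4],[1.5,5.5,0.4],[1.5,5.7,0.4],[0,0,0],[0,0,0],[0,0,0],[0,0,0],[0,0,0]],"grip":[62,62,62,62,62,62,62,62]}'
python3 - <<'E'
from go import *
from station import vision
import cv2
R=Rt(26);g=half(q[3],.074,-.004);p=tcp(g,R)
togo(p-.1*R[:,2],R,"pre")
cv2.imwrite("pics/w2.png",vision.capture("wrist")["frame"][:,:,::-1])
E
```

```text
time_s: 3.2
tcp_pos: [0.6042, -0.102, 0.288]
ee_rot: [[0.736, -0.322, 0.595], [-0.241, -0.947, -0.214], [0.632, 0.014, -0.775]]
wrist_force: [1.5, 0.2, 0.9]
gripper_width: 0.614
pre d [ -7.7   4.3 -17.4] rot [ 4.78 12.35  2.01] t 3.2 F [1.5 0.2 0.9] w 0.614 j [ -0.   4. -45.  75. -13.   1.]
```

View pics/w2.png

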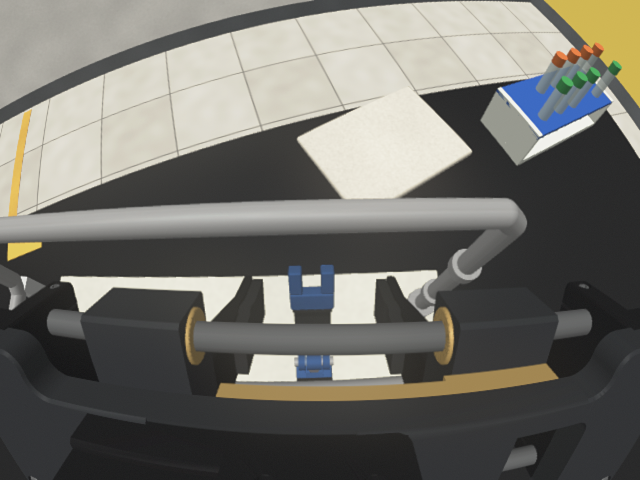

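The ear at about (312,288) lies between the jaws (250 to 390, centre 319), and the line is above it. Next I'll finish the rotation.

```bash
python3 -m jog '{"delta_pos":[[-3,2,-5],[-3,2,-5],[-2,0,-5],[0,0,-2],[0,0,0]],"rot":[[1.6,4.1,0.7],[1.6,4.1,0.7],[1.6,4.1,0.6],[0,0,0],[0,0,0]],"grip":[62,62,62,62,62]}'
python3 - <<'E'
from go import *
R=Rt(26);g=half(q[3],.074,-.004);p=tcp(g,R)
togo(p-.1*R[:,2],R,"pre")
E
```

```text
time_s: 3.67
tcp_pos: [0.6094, -0.1112, 0.2919]
ee_rot: [[0.783, -0.319, 0.535], [-0.249, -0.948, -0.2], [0.57, 0.023, -0.821]]
wrist_force: [0.8, -0.6, -0.3]
gripper_width: 0.625
pre d [-12.8  13.5 -21.3] rot [3.9  7.98 1.82] t 3.67 F [ 0.8 -0.6 -0.3] w 0.625 j [  7.   6. -36.  45. -22.  27.]
```

```bash
python3 -m jog '{"delta_pos":[[-4,4,-5],[-4,5,-5],[-4,4,-5],[0,0,-6],[0,0,0]],"rot":[[1.3,2.7,0.6],[1.3,2.7,0.6],[1.3,2.6,0.6],[0,0,0],[0,0,0]],"grip":[62,62,62,62,62]}'
python3 - <<'E'
from go import *
R=Rt(26);g=half(q[3],.074,-.004);p=tcp(g,R)
togo(p-.1*R[:,2],R,"pre")
E
```

```text
time_s: 4.08
tcp_pos: [0.596, -0.1013, 0.2686]
ee_rot: [[0.862, -0.291, 0.416], [-0.26, -0.957, -0.13], [0.436, 0.004, -0.9]]
wrist_force: [-0.4, -0.0, -0.3]
gripper_width: 0.62
pre d [0.6 3.6 2. ] rot [ 0.19 -0.25  0.23] t 4.08 F [-0.4 -0.  -0.3] w 0.62 j [ 10.   8. -27.  22. -33.  47.]
```

```bash
python3 -m jog '{"delta_pos":[[6.5,1,-12],[6.5,0,-13],[6.5,-2,-13],[6.5,-2,-13],[6.5,-2,-13],[5,-2,-12],[5,-2,-12],[0,0,0],[0,0,0]],"rot":[[0.2,-0.2,0.2],[0,0,0],[0,0,0],[0,0,0],[0,0,0],[0,0,0],[0,0,0],[0,0,0],[0,0,0]],"grip":[62,62,62,62,62,62,62,62,62]}'
python3 - <<'E'
from go import *
from station import vision
import cv2
R=Rt(26);g=half(q[3],.074,-.004);p=tcp(g,R)
togo(p,R,"grasp")
cv2.imwrite("pics/w3.png",vision.capture("wrist")["frame"][:,:,::-1])
cv2.imwrite("pics/s3.png",cv2.resize(vision.capture("side")["frame"][130:300,200:420,::-1],None,fx=3.5,fy=3.5))
E
```

```text
time_s: 4.83
tcp_pos: [0.6375, -0.1107, 0.1801]
ee_rot: [[0.862, -0.287, 0.417], [-0.259, -0.958, -0.125], [0.435, -0.0, -0.9]]
wrist_force: [-0.6, 0.5, -0.6]
gripper_width: 0.618
grasp d [1.  0.4 0.6] rot [-0.07 -0.2   0.03] t 4.83 F [-0.6  0.5 -0.6] w 0.618 j [  7.  17. -32.  31. -19.  39.]
```

View pics/w3.png

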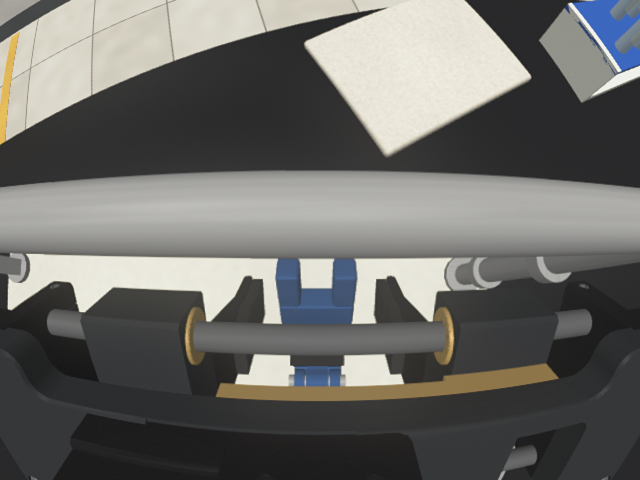

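The ear spans columns 277 to 356, centre 316, against a jaw centre of 319, so it is about 1 mm off and I can close.

```bash
python3 -m jog '{"delta_pos":[[0.3,1,0],[0,0,0],[0,0,0],[0,0,0],[0,0,0],[0,0,0]],"rot":[[0,0,0],[0,0,0],[0,0,0],[0,0,0],[0,0,0],[0,0,0]],"grip":[40,20,10,10,10,10]}'
python3 - <<'E'
from go import *
p=tcp(half(q[3],.074,-.004),Rt(26))
togo(p,Rt(26),"grasp")
# arc in rig->world, using actual commanded offset
def pt(th,t): return tcp(half(th,.074,-.004),Rt(t))
ths=np.radians([128.6,123,117,111,105,99,93,87,81,75,69,63,57,51,45,39,33,27,21,15,9,4.5,1,0]); ts=np.interp(ths,[0,.8,1.7,2.24],[8,18,24,26])
P=[pt(a,t) for a,t in zip(ths,ts)]
for i in range(1,len(P)):
    print(round(np.degrees(ths[i])),"t",ts[i].round(1),"d",((P[i]-P[i-1])*1e3).round(1),"rot",((ts[i-1]-ts[i])*np.array([-np.sin(q[2]),np.cos(q[2]),0])).round(2), "z",P[i][2].round(3), "tipz",(P[i]+.025*Rt(ts[i])[:,2])[2].round(3))
E
```

```text
time_s: 5.43
tcp_pos: [0.6391, -0.1097, 0.182]
ee_rot: [[0.861, -0.288, 0.419], [-0.26, -0.958, -0.125], [0.437, -0.002, -0.899]]
wrist_force: [-0.8, -3.7, 2.0]
gripper_width: 0.387
grasp d [-0.6 -0.5 -1.2] rot [-0.11 -0.03  0.08] t 5.43 F [-0.8 -3.7  2. ] w 0.387 j [  7.  17. -32.  31. -20.  39.]
123 t 25.7 d [-5.8  1.7  3.9] rot [0.1  0.33 0.  ] z 0.185 tipz 0.162
117 t 25.3 d [-6.6  2.   3.5] rot [0.11 0.37 0.  ] z 0.188 tipz 0.166
111 t 24.9 d [-6.9  2.1  2.8] rot [0.11 0.37 0.  ] z 0.191 tipz 0.168
105 t 24.5 d [-7.1  2.1  2. ] rot [0.11 0.37 0.  ] z 0.193 tipz 0.17
99 t 24.1 d [-7.3  2.2  1.2] rot [0.11 0.37 0.  ] z 0.194 tipz 0.171
93 t 23.5 d [-7.4  2.2  0.4] rot [0.18 0.59 0.  ] z 0.195 tipz 0.172
87 t 22.8 d [-7.4  2.2 -0.4] rot [0.2  0.67 0.  ] z 0.194 tipz 0.171
81 t 22.1 d [-7.3  2.2 -1.2] rot [0.2  0.67 0.  ] z 0.193 tipz 0.17
75 t 21.4 d [-7.1  2.1 -2. ] rot [0.2  0.67 0.  ] z 0.191 tipz 0.168
69 t 20.7 d [-6.9  2.1 -2.8] rot [0.2  0.67 0.  ] z 0.188 tipz 0.165
63 t 20.0 d [-6.6  2.  -3.5] rot [0.2  0.67 0.  ] z 0.185 tipz 0.161
57 t 19.3 d [-6.2  1.8 -4.2] rot [0.2  0.67 0.  ] z 0.181 tipz 0.157
51 t 18.6 d [-5.7  1.7 -4.9] rot [0.2  0.67 0.  ] z 0.176 tipz 0.152
45 t 17.8 d [-5.2  1.5 -5.5] rot [0.22 0.75 0.  ] z 0.17 tipz 0.146
39 t 16.5 d [-4.5  1.4 -6. ] rot [0.38 1.25 0.  ] z 0.164 tipz 0.14
33 t 15.2 d [-3.9  1.2 -6.5] rot [0.38 1.25 0.  ] z 0.158 tipz 0.134
27 t 13.9 d [-3.2  1.  -6.9] rot [0.38 1.25 0.  ] z 0.151 tipz 0.127
21 t 12.6 d [-2.5  0.8 -7.2] rot [0.38 1.25 0.  ] z 0.144 tipz 0.119
15 t 11.3 d [-1.8  0.5 -7.5] rot [0.38 1.25 0.  ] z 0.136 tipz 0.112
9 t 10.0 d [-1.   0.3 -7.6] rot [0.38 1.25 0.  ] z 0.129 tipz 0.104
4 t 9.0 d [-0.3  0.1 -5.8] rot [0.28 0.94 0.  ] z 0.123 tipz 0.098
1 t 8.2 d [ 0.1 -0.  -4.5] rot [0.22 0.73 0.  ] z 0.118 tipz 0.093
0 t 8.0 d [ 0.1 -0.  -1.3] rot [0.06 0.21 0.  ] z 0.117 tipz 0.092
```

```bash
python3 -m jog '{"delta_pos":[[-2.9,0.9,2],[-2.9,0.9,2],[-3.3,1,1.7],[-3.3,1,1.7],[-3.5,1,1.4],[-3.5,1,1.4],[-3.6,1,1],[-3.6,1,1],[-3.7,1.1,0.6],[-3.7,1.1,0.6]],"rot":[[0,0.2,0],[0,0.2,0],[0,0.2,0],[0.1,0.2,0],[0,0.2,0],[0.1,0.2,0],[0,0.2,0],[0.1,0.2,0],[0,0.2,0],[0.1,0.2,0]],"grip":[10,10,10,10,10,10,10,10,10,10]}'
python3 -m jog '{"delta_pos":[[-3.7,1.1,0.2],[-3.7,1.1,0.2],[-3.7,1.1,-0.2],[-3.7,1.1,-0.2],[-3.7,1.1,-0.6],[-3.7,1.1,-0.6],[0,0,0]],"rot":[[0.1,0.3,0],[0.1,0.3,0],[0.1,0.3,0],[0.1,0.3,0],[0.1,0.3,0],[0.1,0.3,0],[0,0,0]],"grip":[10,10,10,10,10,10,10]}'
python3 - <<'E'
from go import *
togo(tcp(half(np.radians(81),.074,-.004),Rt(22.1)),Rt(22.1),"81")
E
```

```text
time_s: 6.27
tcp_pos: [0.6082, -0.1002, 0.1988]
ee_rot: [[0.873, -0.287, 0.395], [-0.262, -0.958, -0.118], [0.412, -0.0, -0.911]]
wrist_force: [5.1, -11.3, 6.2]
gripper_width: 0.39
time_s: 6.85
tcp_pos: [0.5869, -0.0938, 0.2004]
ee_rot: [[0.883, -0.287, 0.37], [-0.266, -0.958, -0.109], [0.386, -0.002, -0.922]]
wrist_force: [-2.1, -10.7, 16.3]
gripper_width: 0.389
81 d [-4.2  0.3 -7.4] rot [0.05 0.62 0.01] t 6.85 F [ -2.1 -10.7  16.3] w 0.389 j [ 10.  12. -32.  23. -27.  45.]
```

```bash
python3 - <<'E'
from go import *
s=r.sense();Ri=Rz(q[2]).T
rel=lambda P:(Ri@(P-np.array([q[0],q[1],0]))-[.036,0,.115])
R0=Rt(26)
for L in(.006,.012,.016,.020):
    c0=rel(np.array([.6391,-.1097,.182])+L*R0[:,2]);c1=rel(s["tcp_pos"]+L*s["ee_rot"][:,2])
    print(L,np.hypot(c0[0],c0[2]),np.hypot(c1[0],c1[2]),np.degrees(np.arctan2(c1[2],c1[0])-np.arctan2(c0[2],c0[0])))
L=.015
c0=rel(np.array([.6391,-.1097,.182])+L*R0[:,2]);rad=np.hypot(c0[0],c0[2]);a0=np.degrees(np.arctan2(c0[2],c0[0]))
c1=rel(s["tcp_pos"]+L*s["ee_rot"][:,2]);th1=128.6-(np.degrees(np.arctan2(c1[2],c1[0]))-a0);print("theta now",th1,c1,rad)
def pt(th,t):
    al=np.radians(a0+128.6-th);return W(q,np.array([.036+rad*np.cos(al),-.001,.115+rad*np.sin(al)]))-L*Rt(t)[:,2]
ths=[81,72,64,56,48,40,32,24,17,11,6,2,0];ts=np.interp(ths,[0,45,98,128],[8,18,24,26])
prev=s["tcp_pos"]
for a,t in zip(ths,ts):
    p=pt(a,t);print(a,"t",t.round(1),"d",((p-prev)*1e3).round(1),"z",p[2].round(3));prev=p
E
```

```text
0.006 0.07538329280076454 0.08068772014239747 43.302752992763246
0.012 0.07268216957692954 0.07489652782508949 46.2942597907793
0.016 0.07110604101170794 0.07105498479037187 48.34916286256544
0.02 0.06972403002055926 0.06723192491410505 50.42869128609953
theta now 80.76780238300722 [-0.00791386  0.00098407  0.07157759] 0.07148234918405665
81 t 22.1 d [-0.1 -2.  -0.4] z 0.2
72 t 21.1 d [-10.3   3.1  -2. ] z 0.198
64 t 20.2 d [-8.8  2.6 -3.2] z 0.195
56 t 19.2 d [-8.3  2.5 -4.5] z 0.19
48 t 18.3 d [-7.6  2.3 -5.7] z 0.185
40 t 16.9 d [-6.6  2.  -6.7] z 0.178
32 t 15.1 d [-5.6  1.7 -7.6] z 0.17
24 t 13.3 d [-4.5  1.3 -8.4] z 0.162
17 t 11.8 d [-2.9  0.9 -7.9] z 0.154
11 t 10.4 d [-1.8  0.5 -7.1] z 0.147
6 t 9.3 d [-0.9  0.3 -6.1] z 0.141
2 t 8.4 d [-0.4  0.1 -4.9] z 0.136
0 t 8.0 d [-0.1  0.  -2.5] z 0.133
```

```bash
python3 -m jog '{"delta_pos":[[-1,-1,3],[-5,0.5,2],[-5.2,1.5,-1],[-4.4,1.3,-1.6],[-4.4,1.3,-1.6],[-4.1,1.2,-2.2],[-4.1,1.2,-2.2],[-3.8,1.1,-2.8],[-3.8,1.1,-2.8],[0,0,0]],"rot":[[0.1,0.5,0],[0.1,0.5,0],[0.1,0.5,0],[0.1,0.5,0],[0.1,0.5,0],[0.1,0.5,0],[0.1,0.5,0],[0.1,0.5,0],[0.1,0.5,0],[0,0,0]],"grip":[10,10,10,10,10,10,10,10,10,10]}'
python3 - <<'E'
from go import *
L=.016;s=r.sense();c=Rz(q[2]).T@(s["tcp_pos"]+L*s["ee_rot"][:,2]-[q[0],q[1],0])-[.036,0,.115]
a=np.degrees(np.arctan2(c[2],c[0]));print(c,np.hypot(c[0],c[2]),a, s["moment"])
togo(s["tcp_pos"],Rt(18.3))
E
```

```text
time_s: 7.68
tcp_pos: [0.549, -0.0828, 0.1873]
ee_rot: [[0.913, -0.285, 0.292], [-0.27, -0.959, -0.091], [0.305, 0.004, -0.952]]
wrist_force: [-3.1, 6.9, 11.4]
gripper_width: 0.386
[-0.0483032   0.00059298  0.05707029] 0.07476775994344366 130.24393713967802 [1.58711584 0.11867106 0.47959402]
 d [0. 0. 0.] rot [ 0.07 -0.57 -0.12] t 7.68 F [-3.1  6.9 11.4] w 0.386 j [ 12.  11. -33.  17. -32.  48.]
```

```bash
python3 -m jog '{"delta_pos":[[-3,1.6,-3.4],[-3.2,1.2,-3.4],[-2.8,0.9,-3.8],[-2.8,0.8,-3.8],[-2.2,0.7,-4.2],[-2.2,0.6,-4.2],[-1.5,0.5,-4],[-1.4,0.4,-4],[-0.9,0.3,-3.6],[0,0,0]],"rot":[[0.2,0.7,0],[0.2,0.7,0],[0.2,0.8,0],[0.2,0.8,0],[0.2,0.8,0],[0.2,0.8,0],[0.2,0.7,0],[0.2,0.7,0],[0.2,0.7,0],[0,0,0]],"grip":[10,10,10,10,10,10,10,10,10,10]}'
python3 - <<'E'
from go import *
L=.016;s=r.sense();c=Rz(q[2]).T@(s["tcp_pos"]+L*s["ee_rot"][:,2]-[q[0],q[1],0])-[.036,0,.115]
a=np.degrees(np.arctan2(c[2],c[0]));print(c,np.hypot(c[0],c[2]),128.6-a+47.8)
togo(s["tcp_pos"],Rt(10))
E
```

```text
time_s: 8.52
tcp_pos: [0.5249, -0.0756, 0.1488]
ee_rot: [[0.944, -0.286, 0.167], [-0.28, -0.958, -0.06], [0.177, 0.01, -0.984]]
wrist_force: [-5.4, 11.3, 5.7]
gripper_width: 0.385
[-0.07551115  0.00041845  0.0180912 ] 0.07764808449910422 9.87314810535706
 d [0. 0. 0.] rot [ 0.61  0.01 -0.02] t 8.52 F [-5.4 11.3  5.7] w 0.385 j [ 12.  14. -31.   9. -36.  54.]
```

```bash
python3 -m jog '{"delta_pos":[[0,1.5,-2.5],[-0.3,1,-2.5],[0,0,-2.5],[0,0,-2],[0,0,-2],[0,0,-1.5],[0,0,-1],[0,0,0]],"rot":[[0.1,0.3,0],[0.1,0.3,0],[0,0,0],[0,0,0],[0,0,0],[0,0,0],[0,0,0],[0,0,0]],"grip":[10,10,10,10,10,10,10,10]}'
python3 -m jog '{"delta_pos":[[0,0,-1],[0,0,-1],[0,0,-1],[0,0,-1],[0,0,0]],"rot":[[0,0,0],[0,0,0],[0,0,0],[0,0,0],[0,0,0]],"grip":[10,10,10,10,10]}'
python3 -m jog '{"delta_pos":[[0,0,-1],[0,0,-1],[0,0,-1],[0,0,-1],[0,0,0]],"rot":[[0,0,0],[0,0,0],[0,0,0],[0,0,0],[0,0,0]],"grip":[10,10,10,10,10]}'
python3 - <<'E'
from go import *
L=.016;s=r.sense();c=Rz(q[2]).T@(s["tcp_pos"]+L*s["ee_rot"][:,2]-[q[0],q[1],0])-[.036,0,.115]
a=np.degrees(np.arctan2(c[2],c[0]));print(c,np.hypot(c[0],c[2]),128.6-a+47.8)
from station import vision
import cv2
cv2.imwrite("pics/s4.png",cv2.resize(vision.capture("side")["frame"][170:290,250:390,::-1],None,fx=5,fy=5,interpolation=2))
E
```

```text
time_s: 9.18
tcp_pos: [0.522, -0.0746, 0.1337]
ee_rot: [[0.946, -0.288, 0.151], [-0.282, -0.958, -0.059], [0.161, 0.013, -0.987]]
wrist_force: [-6.7, 6.4, 3.8]
gripper_width: 0.387
time_s: 9.6
tcp_pos: [0.5216, -0.0745, 0.1295]
ee_rot: [[0.946, -0.288, 0.15], [-0.282, -0.958, -0.059], [0.161, 0.014, -0.987]]
wrist_force: [-7.6, 6.6, 3.8]
gripper_width: 0.382
time_s: 10.02
tcp_pos: [0.5216, -0.0745, 0.127]
ee_rot: [[0.946, -0.288, 0.151], [-0.282, -0.958, -0.06], [0.161, 0.014, -0.987]]
wrist_force: [-13.6, 8.6, 12.9]
gripper_width: 0.385
[-0.07923476  0.00049425 -0.00375457] 0.07932366400042462 353.687047091377
```

```bash
python3 -m jog '{"delta_pos":[[0.5,0,-1.5],[0.5,0,-1.5],[0.5,0,-1.5],[0,0,0],[0,0,0]],"rot":[[0,0,0],[0,0,0],[0,0,0],[0,0,0],[0,0,0]],"grip":[10,10,10,10,10]}'
python3 - <<'E'
from station import vision
import cv2
cv2.imwrite("pics/s4.png",cv2.resize(vision.capture("side")["frame"][170:290,250:390,::-1],None,fx=5,fy=5,interpolation=2))
E
```

```text
time_s: 10.48
tcp_pos: [0.5228, -0.0748, 0.1252]
ee_rot: [[0.946, -0.287, 0.151], [-0.281, -0.958, -0.061], [0.162, 0.015, -0.987]]
wrist_force: [-22.1, 10.9, 31.8]
gripper_width: 0.387
```

View pics/s4.png

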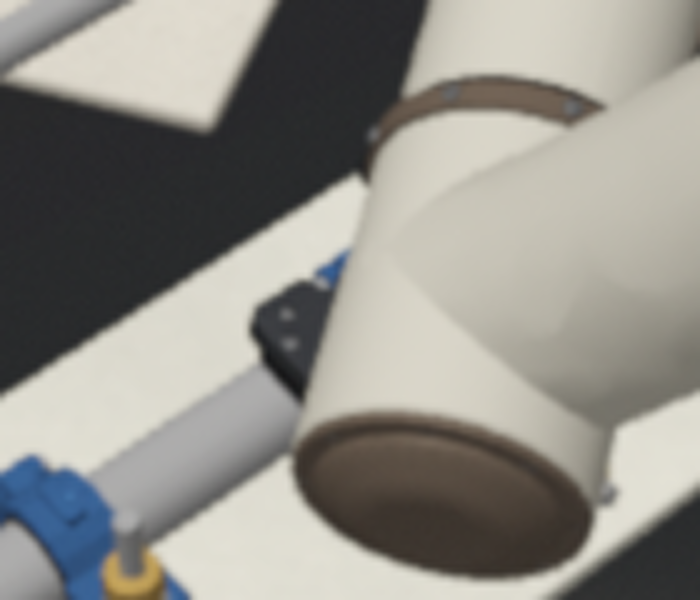

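The arm hides the clamp in this view. I'll release, back off upward and look at the clamp.

```bash
python3 -m jog '{"delta_pos":[[-0.5,0,3],[0,0,1],[0,0,0],[0,0,0],[0,0,0],[-4,1,15],[-5,1,25],[-5,1,30],[-5,1,30],[0,0,0]],"rot":[[0,0,0],[0,0,0],[0,0,0],[0,0,0],[0,0,0],[0,0,0],[0,0,0],[0,0,0],[0,0,0],[0,0,0]],"grip":[10,62,62,62,62,62,62,62,62,62]}'
python3 - <<'E'
from station import vision,r
import cv2,numpy as np,pickle
c=vision.capture("wrist");pickle.dump(c,open("w5.pkl","wb"))
t=vision.capture("top");pickle.dump(t,open("t5.pkl","wb"))
a=cv2.resize(c["frame"][200:400,170:470,::-1],(600,400),interpolation=2)
b=cv2.resize(t["frame"][150:300,230:455,::-1],(600,400),interpolation=2)[:200+200]
cv2.imwrite("pics/w5.png",cv2.resize(np.vstack([a,b]),(450,600)))
print(r.sense()["wrist_force"])
E
```

```text
time_s: 11.37
tcp_pos: [0.5117, -0.0706, 0.2336]
ee_rot: [[0.943, -0.285, 0.172], [-0.279, -0.959, -0.058], [0.182, 0.007, -0.983]]
wrist_force: [0.8, 0.7, -0.2]
gripper_width: 0.617
[-0.46043033  0.239543   -0.79084993]
```

View pics/w5.png

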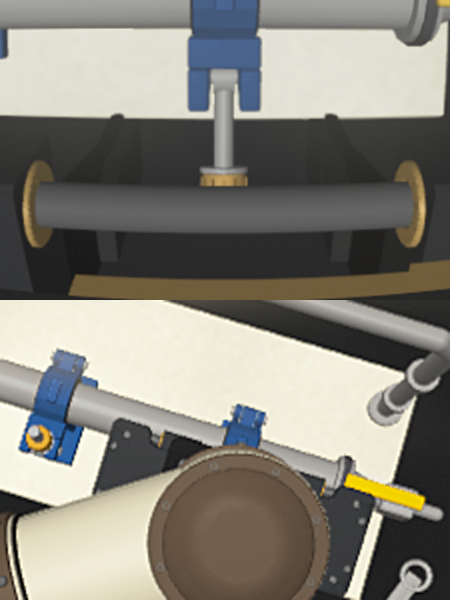

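The wrist picture shows the half down over the tube, with its slot above the bolt eye and the nut still lowered. To confirm it is fully shut, I'll press the ear with closed fingertips; the top face should be at z = 129 mm.

```bash
python3 - <<'E'
from go import *
R=Rt(5);p=W(q,np.array([-.044,0,.141]))-.025*R[:,2];togo(p,R)
E
```

```text
d [ 11.9  -4.3 -62.5] rot [ 1.92  4.6  -0.05] t 11.47 F [-0.5  0.2 -0.8] w 0.616 j [ 13.   8. -26.   7. -49.  56.]
```

```bash
python3 -m jog '{"delta_pos":[[3,-1,0],[3,-1,-5],[3,-1,-8],[3,-1,-10],[0,0,-12],[0,0,-12],[0,0,-10],[0,0,-5],[0,0,0]],"rot":[[1,2.3,0],[1,2.3,0],[0,0,0],[0,0,0],[0,0,0],[0,0,0],[0,0,0],[0,0,0],[0,0,0]],"grip":[0,0,0,0,0,0,0,0,0]}'
python3 -m jog '{"delta_pos":[[0,0,-3],[0,0,-3],[0,0,-2],[0,0,-2],[0,0,0]],"rot":[[0,0,0],[0,0,0],[0,0,0],[0,0,0],[0,0,0]],"grip":[0,0,0,0,0]}'
python3 -m jog '{"delta_pos":[[0,0,-2],[0,0,-2],[0,0,-2],[0,0,-1],[0,0,0]],"rot":[[0,0,0],[0,0,0],[0,0,0],[0,0,0],[0,0,0]],"grip":[0,0,0,0,0]}'
python3 -m jog '{"delta_pos":[[0,0,-2],[0,0,-2],[0,0,-2],[0,0,-2],[0,0,0]],"rot":[[0,0,0],[0,0,0],[0,0,0],[0,0,0],[0,0,0]],"grip":[0,0,0,0,0]}'
python3 - <<'E'
from go import *
s=r.sense();tp=s["tcp_pos"]+.025*s["ee_rot"][:,2];print(tp,Rz(q[2]).T@(tp-[q[0],q[1],0]),s["wrist_force"],s["gripper_width"])
E
```

```text
time_s: 12.22
tcp_pos: [0.519, -0.0751, 0.1628]
ee_rot: [[0.955, -0.286, 0.076], [-0.285, -0.958, -0.025], [0.08, 0.002, -0.997]]
wrist_force: [0.1, 0.6, 0.3]
gripper_width: 0.046
time_s: 12.63
tcp_pos: [0.5208, -0.0749, 0.1554]
ee_rot: [[0.955, -0.286, 0.082], [-0.285, -0.958, -0.024], [0.085, -0.0, -0.996]]
wrist_force: [0.3, -0.4, 0.2]
gripper_width: 0.007
time_s: 13.05
tcp_pos: [0.5214, -0.0749, 0.1533]
ee_rot: [[0.955, -0.284, 0.084], [-0.283, -0.959, -0.026], [0.088, 0.001, -0.996]]
wrist_force: [-9.7, 3.3, 26.3]
gripper_width: 0.007
time_s: 13.47
tcp_pos: [0.5215, -0.0752, 0.1521]
ee_rot: [[0.956, -0.281, 0.087], [-0.28, -0.96, -0.028], [0.091, 0.002, -0.996]]
wrist_force: [-28.9, 10.1, 64.5]
gripper_width: 0.005
[ 0.5236768  -0.07586344  0.12717676] [-4.34671238e-02  1.19226566e-05  1.27176765e-01] [-28.89121644  10.12080432  64.52952118] 0.005351462599901663
```

Fingertips stopped at z ≈ 127–128 mm under 26 and then 64 N, so the half is fully shut to within about 1 mm. Next is the bolt.

```bash
python3 -m jog '{"delta_pos":[[0,0,12],[0,0,20],[-10,3,25],[-20,6,10],[-20,6,0],[-5,2,0],[0,0,0]],"rot":[[0,0,0],[0,0,0],[0,0,0],[0,0,0],[0,0,0],[0,0,0],[0,0,0]],"grip":[0,0,20,45,45,45,45]}'
python3 - <<'E'
from go import *
from station import vision
import cv2
R=Rt(5);p=W(q,bolt(q[4],.062))-.018*R[:,2];togo(p,R,"nut")
f=vision.capture("wrist")["frame"][150:450,120:520,::-1]
cv2.imwrite("pics/w6.png",cv2.resize(f,None,fx=1.6,fy=1.6))
E
```

```text
time_s: 14.05
tcp_pos: [0.4648, -0.0577, 0.2079]
ee_rot: [[0.955, -0.285, 0.082], [-0.284, -0.959, -0.024], [0.086, -0.0, -0.996]]
wrist_force: [0.1, 0.5, 0.1]
gripper_width: 0.299
nut d [ -0.9  -0.3 -74.4] rot [-0.05 -0.08 -0.13] t 14.05 F [0.1 0.5 0.1] w 0.299 j [ 14.   6. -28.   3. -51.  57.]
```

View pics/w6.png

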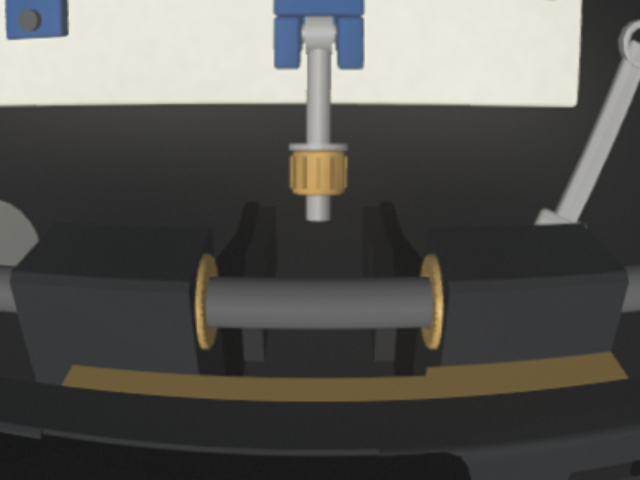

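The nut is at crop (318,172), laterally centred with the jaws. I'll check its predicted pixel against the fit.

```bash
python3 - <<'E'
from go import *
from station import vision
c=vision.capture("wrist");K=c["K"]
def pw(P):
    p=np.asarray(c["orientation"]).T@(P-c["xyz"]);th=np.arctan2(np.hypot(p[0],p[1]),-p[2]);u=np.array([p[0],-p[1]])/np.hypot(p[0],p[1])
    return np.array([K[0,2],K[1,2]])+K[0,0]*th*u
to=lambda x:((x-[120,150])*1.6).round(0)
for b in(1.2,1.27,1.334,1.4,1.5):print(b,"nut",to(pw(W(q,bolt(b,.058)))),"tip",to(pw(W(q,bolt(b,.078)))),"piv",to(pw(W(q,bolt(0,0)))))
E
```

```text
1.2 nut [323. 170.] tip [323. 220.] piv [323.  32.]
1.27 nut [323. 171.] tip [323. 220.] piv [323.  32.]
1.334 nut [323. 171.] tip [322. 219.] piv [323.  32.]
1.4 nut [322. 170.] tip [322. 217.] piv [323.  32.]
1.5 nut [322. 168.] tip [322. 214.] piv [323.  32.]
```

```bash
python3 -m jog '{"delta_pos":[[-1,0,-14],[0,0,-15],[0,0,-15],[0,0,-15],[0,0,-10],[0,0,-5],[0,0,0]],"rot":[[0,0,0],[0,0,0],[0,0,0],[0,0,0],[0,0,0],[0,0,0],[0,0,0]],"grip":[45,45,45,45,45,45,45]}'
python3 -m jog '{"delta_pos":[[0,0,0],[0,0,0],[0,0,0],[0,0,0],[0,0,0]],"rot":[[0,0,0],[0,0,0],[0,0,0],[0,0,0],[0,0,0]],"grip":[20,5,5,5,5]}'
python3 - <<'E'
from go import *
t0=5;R=Rt(t0);togo(W(q,bolt(q[4],.062))-.018*R[:,2],R,"nut")
prev=W(q,bolt(q[4],.062))-.018*R[:,2]
for b in np.radians([70,62,54,46,38,30,22,15,9,4,0]):
    p=W(q,bolt(b,.062))-.018*R[:,2];print(round(np.degrees(b)),((p-prev)*1e3).round(1));prev=p
E
```

```text
time_s: 14.73
tcp_pos: [0.4649, -0.0582, 0.1319]
ee_rot: [[0.955, -0.286, 0.078], [-0.285, -0.958, -0.025], [0.082, 0.002, -0.997]]
wrist_force: [-0.6, -0.6, -0.4]
gripper_width: 0.45
time_s: 15.15
tcp_pos: [0.4654, -0.0576, 0.1341]
ee_rot: [[0.955, -0.285, 0.083], [-0.284, -0.958, -0.024], [0.087, -0.001, -0.996]]
wrist_force: [0.3, 0.4, 0.4]
gripper_width: 0.241
nut d [-1.5 -0.4 -0.6] rot [-0.06 -0.01 -0.08] t 15.15 F [0.3 0.4 0.4] w 0.241 j [ 14.  12. -35.   4. -39.  56.]
70 [ 1.9 -0.6  6.6]
62 [ 3.4 -1.   7.9]
54 [ 4.4 -1.3  7.3]
46 [ 5.3 -1.6  6.6]
38 [ 6.2 -1.8  5.8]
30 [ 6.9 -2.1  4.8]
22 [ 7.4 -2.2  3.8]
15 [ 6.9 -2.1  2.4]
9 [ 6.1 -1.8  1.3]
4 [ 5.1 -1.5  0.6]
0 [ 4.1 -1.2  0.2]
```

Opening is 21 mm, so the jaws hold the nut. Now I'll swing it up along the arc.

```bash
python3 -m jog '{"delta_pos":[[1,-0.3,3.3],[1,-0.3,3.3],[1.7,-0.5,4],[1.7,-0.5,4],[2.2,-0.7,3.6],[2.2,-0.7,3.6],[2.7,-0.8,3.3],[2.7,-0.8,3.3],[3.1,-0.9,2.9],[3.1,-0.9,2.9]],"rot":[[0,0,0],[0,0,0],[0,0,0],[0,0,0],[0,0,0],[0,0,0],[0,0,0],[0,0,0],[0,0,0],[0,0,0]],"grip":[5,5,5,5,5,5,5,5,5,5]}'
python3 -m jog '{"delta_pos":[[0,0,0]],"rot":[[0,0,0]],"grip":[5]}'
python3 - <<'E'
from go import *
L=.018;s=r.sense();c=Rz(q[2]).T@(s["tcp_pos"]+L*s["ee_rot"][:,2]-[q[0],q[1],0])-[-.044,0,.101]
print(c,np.hypot(c[0],c[2]),"beta",np.degrees(np.arctan2(-c[0],c[2])))
E
```

```text
time_s: 15.98
tcp_pos: [0.4855, -0.0638, 0.1678]
ee_rot: [[0.955, -0.286, 0.079], [-0.285, -0.958, -0.023], [0.083, -0.0, -0.997]]
wrist_force: [-1.1, 5.6, -3.0]
gripper_width: 0.236
time_s: 16.07
tcp_pos: [0.4862, -0.064, 0.1684]
ee_rot: [[0.955, -0.286, 0.081], [-0.285, -0.958, -0.024], [0.084, -0.0, -0.996]]
wrist_force: [-0.9, 3.8, -0.2]
gripper_width: 0.239
[-0.03723964  0.00063281  0.04945377] 0.06190691120203699 beta 36.980450788153234
```

Tracking well (β = 37°, low forces). I'll continue to upright.

```bash
python3 -m jog '{"delta_pos":[[3.4,-1,2.5],[3.5,-1,2.4],[3.7,-1.1,1.9],[3.7,-1.1,1.9],[3.4,-1,1.2],[3.5,-1,1.2],[3,-0.9,0.7],[3,-0.9,0.6],[2.5,-0.8,0.3],[0,0,0]],"rot":[[0,0,0],[0,0,0],[0,0,0],[0,0,0],[0,0,0],[0,0,0],[0,0,0],[0,0,0],[0,0,0],[0,0,0]],"grip":[5,5,5,5,5,5,5,5,5,5]}'
python3 -m jog '{"delta_pos":[[2,-0.6,0],[2,-0.6,0],[1,-0.3,0],[0,0,0]],"rot":[[0,0,0],[0,0,0],[0,0,0],[0,0,0]],"grip":[5,5,5,5]}'
python3 -m jog '{"delta_pos":[[1,-0.3,0],[1,-0.3,0],[1,-0.3,0],[1,-0.3,0],[0,0,0]],"rot":[[0,0,0],[0,0,0],[0,0,0],[0,0,0],[0,0,0]],"grip":[5,5,5,5,5]}'
python3 - <<'E'
from go import *
L=.018;s=r.sense();c=Rz(q[2]).T@(s["tcp_pos"]+L*s["ee_rot"][:,2]-[q[0],q[1],0])-[-.044,0,.101]
print(c,np.hypot(c[0],c[2]),"beta",np.degrees(np.arctan2(-c[0],c[2])),"Frig",Rz(q[2]).T@s["wrist_force"])
E
```

```text
time_s: 16.9
tcp_pos: [0.5164, -0.0729, 0.1821]
ee_rot: [[0.955, -0.285, 0.082], [-0.284, -0.958, -0.024], [0.086, -0.0, -0.996]]
wrist_force: [-1.7, 4.9, 3.9]
gripper_width: 0.238
time_s: 17.23
tcp_pos: [0.5216, -0.0746, 0.1826]
ee_rot: [[0.955, -0.285, 0.083], [-0.284, -0.959, -0.025], [0.087, -0.0, -0.996]]
wrist_force: [-2.3, 4.4, 6.2]
gripper_width: 0.233
time_s: 17.65
tcp_pos: [0.5259, -0.0759, 0.1827]
ee_rot: [[0.955, -0.285, 0.084], [-0.284, -0.959, -0.025], [0.088, -0.0, -0.996]]
wrist_force: [-1.1, 3.3, 6.4]
gripper_width: 0.231
[0.00425247 0.00067349 0.06380765] 0.06394919847253756 beta -3.8128502719124073 Frig [-1.99791767  2.85851931  6.44814029]
```

```bash
python3 -m jog '{"delta_pos":[[1,-0.3,0],[1,-0.3,0],[1,-0.3,0],[1,-0.3,0],[0,0,0]],"rot":[[0,0,0],[0,0,0],[0,0,0],[0,0,0],[0,0,0]],"grip":[5,5,5,5,5]}'
python3 -m jog '{"delta_pos":[[1,-0.3,0],[1,-0.3,0],[1,-0.3,0],[0,0,0]],"rot":[[0,0,0],[0,0,0],[0,0,0],[0,0,0]],"grip":[5,5,5,5]}'
python3 - <<'E'
from station import vision
import cv2,numpy as np
a=vision.capture("side")["frame"][190:290,250:400,::-1]
b=vision.capture("wrist")["frame"][180:380,170:470,::-1]
cv2.imwrite("pics/s7.png",np.vstack([cv2.resize(a,(600,400),interpolation=2)[:300],cv2.resize(b,(450,300),interpolation=2) if 0 else cv2.resize(b[:150],(600,300),interpolation=2)]))
E
```

```text
time_s: 18.07
tcp_pos: [0.5299, -0.077, 0.1827]
ee_rot: [[0.955, -0.285, 0.084], [-0.283, -0.959, -0.025], [0.088, -0.0, -0.996]]
wrist_force: [-1.2, 3.2, 5.1]
gripper_width: 0.222
time_s: 18.4
tcp_pos: [0.5334, -0.078, 0.1826]
ee_rot: [[0.955, -0.284, 0.085], [-0.283, -0.959, -0.025], [0.089, -0.0, -0.996]]
wrist_force: [-0.4, 3.0, 5.7]
gripper_width: 0.2
```

Jaw opening is shrinking, so the jaws are sliding off the nut, and the bolt is probably already on its stop. I'll open, lift clear, then nudge the nut from the robot's side with closed fingers to make sure.

```bash
python3 -m jog '{"delta_pos":[[0,0,0],[0,0,0],[0,0,0],[0,0,15],[0,0,20],[-10,3,20],[-20,6,0],[-20,6,0],[0,0,0]],"rot":[[0,0,0],[0,0,0],[0,0,0],[0,0,0],[0,0,0],[0,0,0],[0,0,0],[0,0,0],[0,0,0]],"grip":[50,50,50,50,50,50,30,0,0]}'
python3 - <<'E'
from go import *
from station import vision
import cv2,numpy as np
R=Rt(5);togo(W(q,np.array([-.075,0,.152]))-.025*R[:,2],R,"behind nut tip")
b=vision.capture("wrist")["frame"][180:380,170:470,::-1]
cv2.imwrite("pics/w8.png",cv2.resize(b,(750,500),interpolation=2))
E
```

```text
time_s: 19.25
tcp_pos: [0.4783, -0.063, 0.2351]
ee_rot: [[0.955, -0.286, 0.078], [-0.285, -0.958, -0.024], [0.082, 0.001, -0.997]]
wrist_force: [-0.6, -0.5, -0.5]
gripper_width: 0.353
behind nut tip d [ 13.1  -3.2 -58.2] rot [-0.04 -0.29 -0.06] t 19.25 F [-0.6 -0.5 -0.5] w 0.353 j [ 13.   6. -24.   3. -56.  59.]
```

View pics/w8.png

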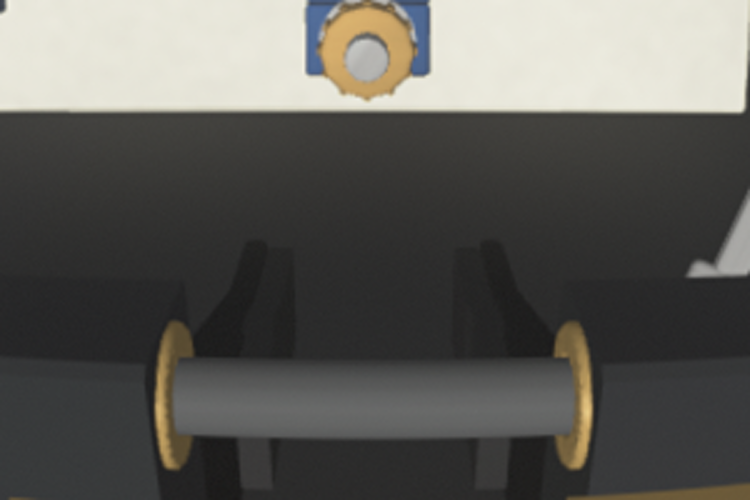

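The bolt stands upright in the slot, with the nut at about (367,52) over the ear. Now I'll nudge it home.

```bash
python3 -m jog '{"delta_pos":[[4,0,-8],[4,-2,-10],[0,-1,-10],[0,0,-12],[0,0,-12],[0,0,-6],[0,0,0],[0,0,0]],"rot":[[0,0,0],[0,0,0],[0,0,0],[0,0,0],[0,0,0],[0,0,0],[0,0,0],[0,0,0]],"grip":[0,0,0,0,0,0,0,0]}'
python3 -m jog '{"delta_pos":[[3,-0.9,0],[3,-0.9,0],[2,-0.6,0],[2,-0.6,0],[1,-0.3,0],[1,-0.3,0],[0,0,0]],"rot":[[0,0,0],[0,0,0],[0,0,0],[0,0,0],[0,0,0],[0,0,0],[0,0,0]],"grip":[0,0,0,0,0,0,0]}'
python3 -m jog '{"delta_pos":[[1,-0.3,0],[1,-0.3,0],[1,-0.3,0],[1,-0.3,0],[0,0,0]],"rot":[[0,0,0],[0,0,0],[0,0,0],[0,0,0],[0,0,0]],"grip":[0,0,0,0,0]}'
python3 -m jog '{"delta_pos":[[1,-0.3,0],[1,-0.3,0],[1,-0.3,0],[1,-0.3,0],[0,0,0]],"rot":[[0,0,0],[0,0,0],[0,0,0],[0,0,0],[0,0,0]],"grip":[0,0,0,0,0]}'
python3 - <<'E'
from go import *
s=r.sense();tp=s["tcp_pos"]+.025*s["ee_rot"][:,2];print(Rz(q[2]).T@(tp-[q[0],q[1],0]),Rz(q[2]).T@s["wrist_force"])
E
```

```text
time_s: 19.97
tcp_pos: [0.4903, -0.0661, 0.1765]
ee_rot: [[0.955, -0.286, 0.08], [-0.285, -0.958, -0.025], [0.083, 0.001, -0.997]]
wrist_force: [-0.1, -0.5, 0.8]
gripper_width: 0.005
time_s: 20.55
tcp_pos: [0.5013, -0.0693, 0.1775]
ee_rot: [[0.955, -0.286, 0.08], [-0.285, -0.958, -0.024], [0.083, 0.0, -0.997]]
wrist_force: [-4.1, 3.3, 3.6]
gripper_width: 0.007
time_s: 20.97
tcp_pos: [0.502, -0.0697, 0.1774]
ee_rot: [[0.955, -0.286, 0.073], [-0.285, -0.958, -0.023], [0.076, 0.001, -0.997]]
wrist_force: [-14.1, 9.7, 12.2]
gripper_width: 0.008
time_s: 21.38
tcp_pos: [0.5026, -0.0701, 0.1774]
ee_rot: [[0.956, -0.287, 0.066], [-0.286, -0.958, -0.022], [0.069, 0.002, -0.998]]
wrist_force: [-24.5, 18.0, 22.5]
gripper_width: 0.002
[-0.0635858  -0.00055231  0.15246996] [-28.59115124  10.25214119  22.46603253]
```

The bolt is against a firm stop (28 N with under 1 mm of movement). I'll back off and take the last look.

```bash
python3 -m jog '{"delta_pos":[[-6,2,0],[-10,3,0],[-20,6,5],[-20,6,30],[-15,20,35],[0,30,25],[0,35,10],[0,35,0],[0,35,0],[0,35,0]],"rot":[[0,0,0],[0,0,0],[0,0,0],[0,0,0],[0,0,0],[0,0,0],[0,0,0],[0,0,0],[0,0,0],[0,0,0]],"grip":[0,0,0,0,0,0,0,0,0,0]}'
python3 -m jog '{"delta_pos":[[0,35,0],[0,35,0],[0,35,0],[0,30,0],[0,0,0],[0,0,0]],"rot":[[0,0,0],[0,0,0],[0,0,0],[0,0,0],[0,0,0],[0,0,0]],"grip":[0,0,0,0,0,0]}'
python3 - <<'E'
from go import *
from rig import proj
from station import vision
import cv2
t=vision.capture("top");s=vision.capture("side")
for n,c in(("top",t),("side",s)):
    for k,P in dict(tip=bolt(0,.078),earend=half(0,.09,.014)).items(): print(n,k,proj(c,W(q,P)).round(1))
a=cv2.resize(t["frame"][140:370,160:530,::-1],(740,460),interpolation=2)[:300+160]
b=cv2.resize(s["frame"][170:290,230:470,::-1],(740,370),interpolation=2)
im=np.vstack([a,b]);cv2.imwrite("pics/f.png",cv2.resize(im,(535,600)));print(im.shape)
E
```

```text
time_s: 22.22
tcp_pos: [0.4392, 0.1361, 0.282]
ee_rot: [[0.955, -0.286, 0.084], [-0.285, -0.958, -0.023], [0.087, -0.002, -0.996]]
wrist_force: [0.0, -0.4, 0.0]
gripper_width: 0.005
time_s: 22.72
tcp_pos: [0.4393, 0.2708, 0.2807]
ee_rot: [[0.956, -0.283, 0.081], [-0.282, -0.959, -0.025], [0.085, 0.001, -0.996]]
wrist_force: [-0.1, -0.1, -0.4]
gripper_width: 0.004
top tip [344.6 245.1]
top earend [340.8 253.8]
side tip [346.  225.2]
side earend [348.7 244.6]
(830, 740, 3)
```

View pics/f.png

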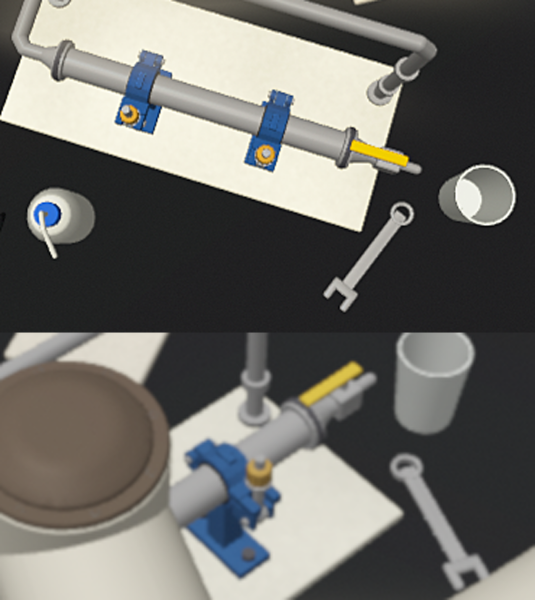

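```bash
python3 -c "
from station import finish_job;print(finish_job())"
```

```text
the job is handed in; nothing more can be done
None
```

The right-hand clamp is shut, its bolt stands upright in the slot, and I handed the job in at about 22.8 s with the arm clear. The nut is yours to tighten.

- **Half:** I gripped the ear and swung it down slowly. I then pressed it with closed fingertips, which stopped firmly at z ≈ 127–128 mm under up to 64 N. The fully shut value is 129 mm, so it agrees to 1–2 mm, which is about the calibration error.
- **Bolt:** I gripped the nut and swung it up. Near upright the jaws slid off the nut, so I let go and nudged it from the robot's side. It met a hard stop at about 28 N.
- **Final pictures:** The open clamp now looks like its neighbour, and the bolt tip is within about 2 px of where an upright bolt should appear. The beaker, spanner and wash bottle are where they were by eye. The wrist force showed no knock on the return line, and the arm was touching nothing at hand-in.

Two things went differently from plan:
- The steep tilt I first chose ran into the wrist joint's limit, so I came in at 26° instead.
- The hold on the ear turned about a point nearer the fingertips than I expected. That gave side forces up to about 20 N during the swing until I corrected the path.

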